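Set the isolator, then switch the interlocked selector

TASK

On the low two-handle interlock unit, first turn the isolator (the lever with the round grip, on the left) clockwise until you feel it come up against its stop, then turn the selector it has freed (the lever with the flat grip, on the right) counter-clockwise fully home against its own stop. Both levers are sprung: turn them gently, never lean hard on a stop or on a lever that is still locked. Let go of both in the end, and leave the vial, the small black wallet and the clamping fork beside the unit where they are.

Things in the scene. Friction and masses are not known exactly. Their poses are not given: they have to be found in the camera images.
- unit: Grey housing with an aluminium top plate, bolted to the table, 118 x 200 mm in plan, 40 mm high. Origin at the centre of its underside, on the table; x points from its front (robot side) to its back, y to its left, z up; turned by up to 0.3 rad. A cam hidden inside, at an angle that differs every time and cannot be seen, interlocks the two levers.
- isolator_axis (a point): Point on the isolator's vertical turning axis (60 mm left of the unit's centre), at the grip's mid-height, 80 mm above the table. Fixed in the unit; axes as the unit's.
- isolator_grip (a point): Centre of the isolator's grip, 80 mm above the table: upright black round post, 16 mm thick, its top at 100 mm, on a dark arm 13 mm wide whose top is at 55 mm; 45 mm from the axis. The point's x axis points outward along the lever. At joint value 0 the lever points to the unit's front (-x of the unit); turned clockwise seen from above it swings towards the unit's left (+y).
- isolator (a joint): Angle of the isolator's shaft, rad; 0 to 0.15 at the start, grows clockwise seen from above. Its stop lies between 0.7 and 1.6, elsewhere every time, to be found by feel. Only within about 0.15 rad of that stop does it free the selector. Friction about 0.25 N m (5.5 N at the grip); it stays where it is left.
- isolator_twist (a joint): How far the isolator's sprung handle is wound against its shaft, rad, positive when pushed clockwise: 4 N m per rad (2 N per mm at the grip, 45 mm out). About 0.05 to 0.08 while the shaft turns freely, more only when it is held up; beyond 0.16 rad (about 14 N at the grip) it is overloaded. Back to 0 when let go.
- selector_axis (a point): Point on the selector's vertical turning axis (60 mm right of the unit's centre), 80 mm above the table. Fixed in the unit; axes as the unit's.
- selector_grip (a point): Centre of the selector's grip, 80 mm above the table: upright black block, 28 mm along the lever, 14 mm across it, its top at 100 mm, on the same kind of arm; 45 mm from the axis. The point's x axis points outward along the lever. At joint value 0 the lever points to the unit's front (-x); turned counter-clockwise seen from above it swings towards the unit's right (-y).
- selector (a joint): Angle of the selector's shaft, rad; 0 to 0.03 at the start, grows counter-clockwise seen from above; its own stop, fully home, is at 0.80. While the isolator is not set it is blocked before about 0.12. Friction as the isolator's; it stays where it is left.
- selector_twist (a joint): As isolator_twist, for the selector's handle: positive when pushed counter-clockwise, 4 N m per rad, overloaded beyond 0.16 rad.
- vial: Loose glass vial, 17 mm wide, 54 mm high, upright on the table left of the unit; origin at the centre of its underside. Bystander.
- wallet: Loose small black card wallet, 48 x 36 x 5 mm, lying right of the unit; origin at the centre of its underside. Bystander.
- fork: Loose pale metal clamping fork, 25 x 60 x 12 mm, lying right of the unit; origin at the centre of its underside. Bystander.

How it is judged (in metres and radians):
On the way, in this order (a step that is already met when the one before it is completed fails the run):
1. the isolator is turned clockwise to where the selector can come free, while the selector is still back (value of joint isolator above 0.55 rad and value of joint selector below 0.5 rad), for 0.2 s.
2. the selector is turned home while the isolator stays set (value of joint selector above 0.73 rad and value of joint isolator above 0.55 rad), for 0.2 s.
At the end, for the whole second after the job is handed in: The isolator is turned to its stop (past 0.55 rad, and near enough to its stop to have freed the selector), the selector is home (past 0.73 of 0.80 rad), both at rest and let go, their springs unwound (within 0.05 rad) (all of step 2 and value of joint isolator_twist between -0.05 and 0.05 rad and value of joint selector_twist between -0.05 and 0.05 rad and value of joint isolator below 1.75 rad and velocity of joint isolator between -0.05 and 0.05 rad/s and velocity of joint selector between -0.05 and 0.05 rad/s); the robot touches nothing.
It fails at once if isolator handle overloaded: wound more than 0.16 rad either way (value of joint isolator_twist above 0.16 rad or value of joint isolator_twist below -0.16 rad).
It fails at once if selector handle overloaded: wound more than 0.16 rad either way (value of joint selector_twist above 0.16 rad or value of joint selector_twist below -0.16 rad).
It fails at once if the vial shoved more than 20 mm (distance of vial from where it was at the start of the episode above 0.02 m).
It fails at once if the wallet shoved more than 20 mm (distance of wallet from where it was at the start of the episode above 0.02 m).
It fails at once if the fork shoved more than 20 mm (distance of fork from where it was at the start of the episode above 0.02 m).
It also fails if it takes over 72 s, if anything falls off the work surface, if the arm or the gripper's body presses on something with over 40 N, if the wrist force passes 120 N, or if a joint passes its speed limit or range.

ROBOT

A 6-joint arm with a two-finger parallel gripper is mounted at the origin on a cart in front of the work surface, level with it; the furniture and walls round the work are solid. World frame = base frame: x ahead of the robot, y to its left, z up, the work surface at z = 0. Lengths are in mm, angles in rad, forces in N, time in s.
With the tool pointing down it reaches from about 350 to 775 mm from the base axis. Payload 7.3 kg.
Tool frame: the origin (TCP) lies midway between the tips of the shut fingers; the grasp point (between the pads) lies 19 mm behind it (env.pinch_z is the distance from the TCP to the grasp point, in mm); z points along the fingers, y is the direction in which the jaws open and shut (so a half turn about z gives the same grasp; the last joint's range is limited). The gripper opens to 92 mm and grips with 3 to 60 N. Pads are 19 mm wide; open, the fingers measure 130 mm over their backs; the gripper's body (75 mm by 190 mm) begins 47 mm behind the grasp point.
Start: joints at [-1.265, 0.342, 1.524, -0, 1.275, -0.146], TCP at [229.232, -472.332, 226.741] pointing down, gripper open.
Joint ranges: [-2.53, 2.53], [-0.77, 2.02], [0.04, 2.7], [-1, 4.14], [0.28, 2.66], [-3.11, 3.11]. Speed limits (rad/s): [2.57, 2.57, 3.14, 3.14, 3.14, 3.14].

INTERFACE

Orientations are given as a 3x3 rotation matrix whose columns are the frame's x, y, z axes.
In Python, from cell import env gives the robot as it stands.
- The arm moves only by the shell command python3 -m handwheel 'ROWS'. ROWS is JSON, a list of rows, each an object with "slide": the shift along the tool's x, y, z in cm, a list of three; "dr": the turn, a rotation vector about the tool's x, y, z in degrees, a list of three; "fingers": the opening, from 0 (shut) to 1 (fully open). A call has 1 to 20 rows; each row shifts and turns the commanded pose from where the row before left it, along the tool's axes as they then stand; what a row does not reach is not made up. A row lasts 1/10 s, in which the tool goes at most 50 mm and 8.59 degrees, less where a joint would pass 70% of its speed; a pose out of reach is approached as far as the arm can. A call is refused whole if a number of a shift passes 5 or a number of a turn 8.59, either way. A call with a gripper value outside its range is refused whole. The fingers move at their own pace and stop on an object; the grip force is fixed at half the most. Time passes only in rows, so rows that do not move let the fingers close. It gives the time, the measured TCP pose, the force and the opening at its end, in the units of the state.
- env.read_state(): the state, without advancing time (a new reading comes with each control period).
- env.camera(name): name is "scene" or "top" or "wrist"; returns the picture (420x560x3 uint8, red, green, blue); there is no depth.
- env.calibration(name): a dict with "fx", "fy", "cx", "cy" (pixels), "rvec" (rotation vector, rad) and "tvec" (3), from world to camera coordinates, as OpenCV has them. Camera axes: x right, y down, z forward; pixel columns grow to the right and rows downward; lengths in mm; the calibration is good to about 2 mm. A picture is of the moment at which its call begins: read the wrist's pose just before it. calibration takes no time and is no camera call; for the wrist camera it gives the pose at the moment of the call.
- env.job_done(): hands the job in, once; it reports no verdict.
The state is a dict: "t": time; "q": joint angles; "qvel": joint speeds; "joint_efforts": joint torques, N m; "position": TCP position; "tool_rot": TCP orientation; "force": force on the tool from outside, world axes, zero at the start; "wrist_torque": the same for the moment, N m; "opening": finger opening in mm.
Only numpy, scipy, OpenCV 4.12 (cv2) and the standard library are available. Lean on these libraries where they do the work, as an engineer would, in place of code of your own. Each camera call takes 0.05 s, during which the arm holds its last target. There are 200 camera calls.

## Working session

There is one attempt and no reset: what is moved stays moved. The work goes in short steps, Python scripts to look and compute and a shell command to move; the robot and the scene stay as the last step left them, time stands still between calls to the robot, and variables do not carry over. Pictures are saved under pics/ and viewed, about 8 in all and at most 12, crops included, and the job is handed in when it is done.

```bash
mkdir -p pics; ls; python3 - <<'E'
from cell import env
import cv2,numpy as np
for n in("scene","top"):
    im=env.camera(n); cv2.imwrite(f"pics/{n}0.png",cv2.resize(im[:,:,::-1],(800,600),interpolation=cv2.INTER_CUBIC))
    c=env.calibration(n); R=cv2.Rodrigues(np.array(c["rvec"],float))[0]; print(n,c["fx"],c["cx"],c["cy"],(-R.T@np.array(c["tvec"]).ravel()).round())
s=env.read_state();print(s)
E
```

```text
pics
scene 505.40891558735825 287.10726960222985 213.77948441546127 [ -94. -627.  406.]
top 430.1672277875306 288.674271000268 205.22232530089585 [349. -97. 931.]
{'t': 0.1, 'q': array([-1.26503205e+00,  3.42654253e-01,  1.52484665e+00,  1.91752286e-05,
        1.27538935e+00, -1.45994753e-01]), 'qvel': array([ 0.00156116, -0.000353  , -0.0034748 , -0.00145412, -0.00059928,
       -0.00204714]), 'joint_efforts': array([ 1.42782916e-03, -4.32006097e+01, -2.44694316e+01,  7.19179655e-02,
        5.26248990e-02, -6.75071715e-05]), 'position': array([ 229.11727824, -472.00634244,  226.13994822]), 'tool_rot': array([[ 8.99683074e-01,  4.36543499e-01, -3.73114256e-04],
       [ 4.36543610e-01, -8.99682239e-01,  1.24294131e-03],
       [ 2.06913681e-04, -1.28113391e-03, -9.99999158e-01]]), 'force': array([ 0.42123739, -1.12615783, -0.04597825]), 'wrist_torque': array([ 0.00666207, -0.06339396, -0.02932533]), 'opening': 91.56728957422051}
```

View pics/top0.png

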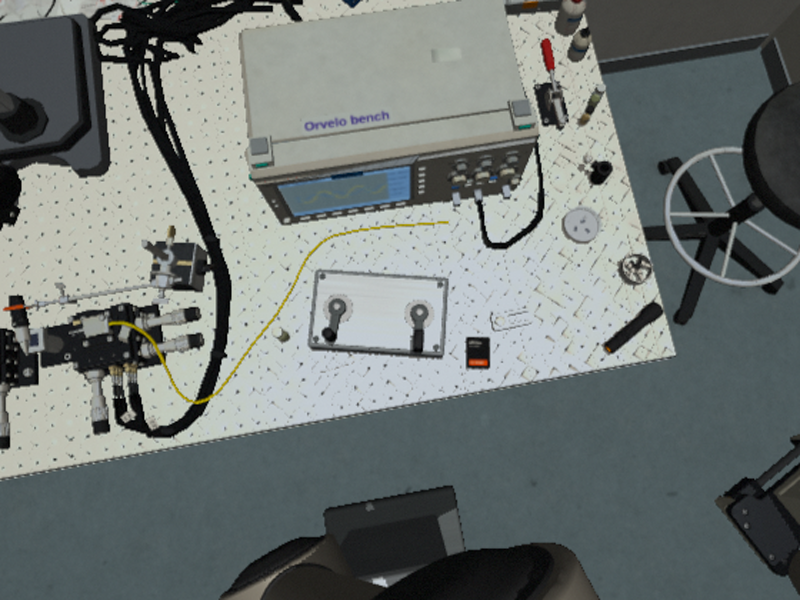

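View pics/scene0.png

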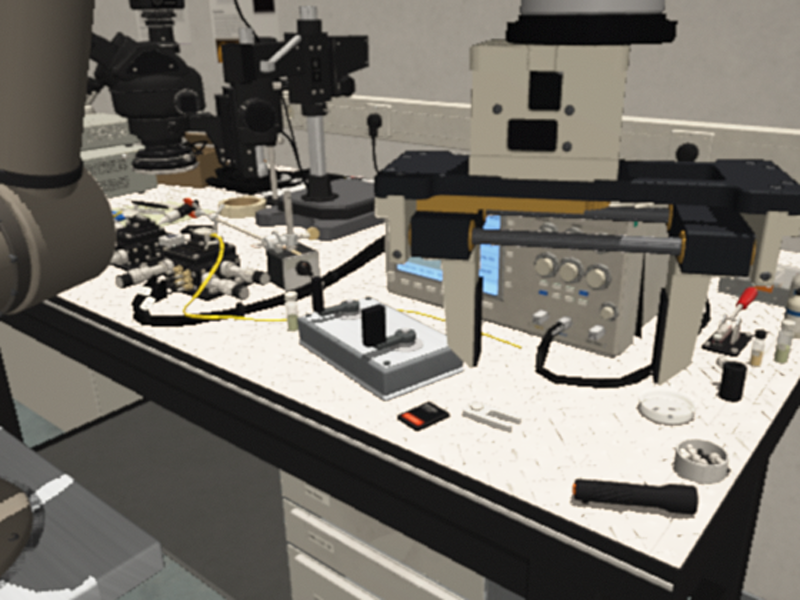

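```bash
cat > h.py <<'E'
import numpy as np,cv2
from cell import env
def cal(n,c=None):
    c=c or env.calibration(n);K=np.array([[c["fx"],0,c["cx"]],[0,c["fy"],c["cy"]],[0,0,1.]])
    return K,cv2.Rodrigues(np.array(c["rvec"],float))[0],np.array(c["tvec"],float).ravel()
def ray(n,uv):
    K,R,t=n if isinstance(n,tuple) else cal(n)
    d=R.T@np.linalg.inv(K)@[*uv,1];return -R.T@t,d/np.linalg.norm(d)
def atz(n,uv,z):
    o,d=ray(n,uv);return o+d*(z-o[2])/d[2]
def tri(a,b):
    (o,d),(p,e)=a,b;s=np.linalg.lstsq(np.c_[d,-e],p-o,rcond=None)[0]
    x,y=o+d*s[0],p+e*s[1];return (x+y)/2,np.linalg.norm(x-y)
def proj(n,P):
    K,R,t=cal(n);x=K@(R@np.array(P,float)+t);return x[:2]/x[2]
E
python3 - <<'E'
import cv2
a=cv2.imread("pics/top0.png");b=cv2.imread("pics/scene0.png")
x=cv2.resize(a[250:390,265:545],(800,400),interpolation=cv2.INTER_CUBIC)   # scale 2.857
cv2.imwrite("pics/topc.png",x)
y=cv2.resize(b[260:440,275:535],(780,540),interpolation=cv2.INTER_CUBIC)   # scale 3
cv2.imwrite("pics/scc.png",y)
E
```

```text
(no output)
```

View pics/topc.png

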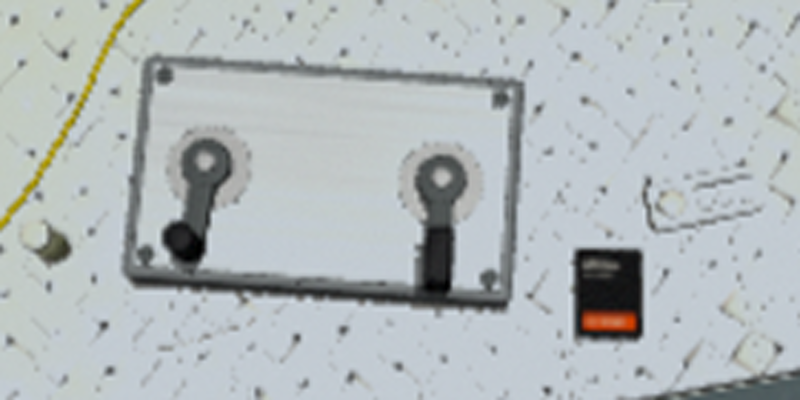

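View pics/scc.png

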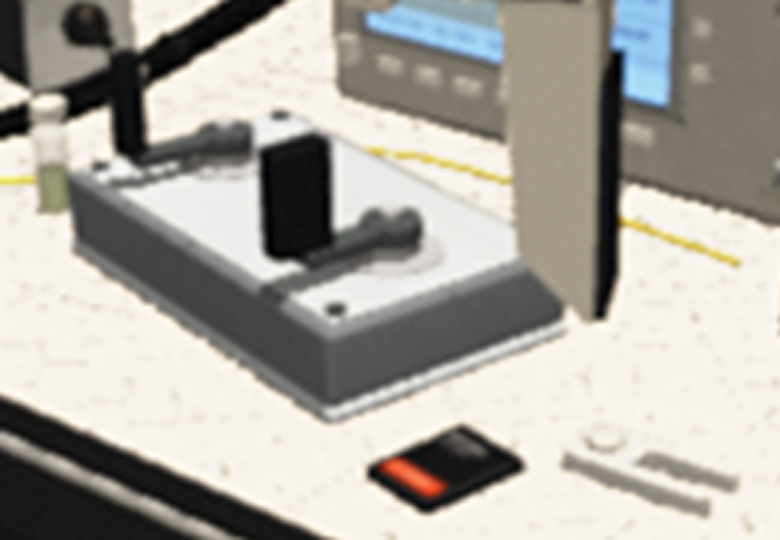

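```bash
python3 - <<'E'
from h import *
T=lambda u,v:((u/2.857+265)*.7,(v/2.857+250)*.7)
S=lambda u,v:((u/3+275)*.7,(v/3+260)*.7)
c=cal("top")
for n,t,s in (("isotop",(180,242),(126,53)),("seltop",(437,262),(295,145)),("isopiv",(205,160),(236,128)),("selpiv",(441,177),(406,214)),("screwFR",(488,279),(335,310)),("screwBL",(165,76),(281,117))):
    print(n,*[v if np.isscalar(v) else v.round(1) for v in tri(ray("top",T(*t)),ray("scene",S(*s)))])
for n,t,z in (("isotop",(180,242),100),("seltop",(437,262),100),("isopiv",(205,160),58),("selpiv",(441,177),58),("scrFR",(488,279),40),("scrFL",(145,254),40),("scrBL",(165,76),40),("scrBR",(501,98),40),("vial",(36,236),54),("wal",(608,293),5),("fork",(700,195),12),("fork hub",(650,210),12)):
    print(n,atz("top",T(*t),z).round(1))
c=[atz("top",T(*t),40)[:2] for t in ((488,279),(145,254),(165,76),(501,98))]
ctr=np.mean(c,0);d=(c[1]-c[0])+(c[2]-c[3]);print("centre",ctr,"yaw of y",np.degrees(np.arctan2(-d[0],d[1])), [np.linalg.norm(c[i]-c[i-1]) for i in range(4)])
E
```

```text
isotop [487.4  -8.   99.4] 1.5972994156298306
seltop [ 456.7 -127.3   98. ] 2.140169418620038
isopiv [534.8 -22.3  53.8] 2.984705933930045
selpiv [ 505.2 -139.3   55.3] 4.210216450968711
screwFR [ 450.  -152.4   40.2] 0.7497607364378213
screwBL [584.3  -6.   39.4] 0.5994350983614954
isotop [486.7  -7.5 100. ]
seltop [ 455.7 -126.5  100. ]
isopiv [532.8 -21.6  58. ]
selpiv [ 503.3 -137.6   58. ]
scrFR [ 450.3 -152.6   40. ]
scrFL [493.6  17.5  40. ]
scrBL [584.4  -6.2  40. ]
scrBR [ 542.1 -176.7   40. ]
vial [510.   68.4  54. ]
wal [ 435.8 -215.9    5. ]
fork [ 477.7 -273.4   12. ]
fork hub [ 474.5 -245.6   12. ]
centre [517.60064853 -79.52005321] yaw of y -14.11486611000431 [np.float64(94.87911681523069), np.float64(175.5274516568907), np.float64(93.77948947151404), np.float64(175.61586747277406)]
```

The top view shows the unit about 14° clockwise of square. Pivots are near (533,-22) and (503,-138), and the grips are at their start positions. The heights triangulate to about 99, 98, 55 and 40 mm, which agrees with the text. First I'll rotate the tool at height.

```bash
python3 -m handwheel '[{"slide":[0,0,0],"dr":[0,0,-8.56],"fingers":0.4},{"slide":[0,0,0],"dr":[0,0,-8.56],"fingers":0.4},{"slide":[0,0,0],"dr":[0,0,-8.56],"fingers":0.4},{"slide":[0,0,0],"dr":[0,0,-8.56],"fingers":0.4},{"slide":[0,0,0],"dr":[0,0,-8.56],"fingers":0.4},{"slide":[0,0,0],"dr":[0,0,-8.56],"fingers":0.4},{"slide":[0,0,0],"dr":[0,0,-8.56],"fingers":0.4},{"slide":[0,0,0],"dr":[0,0,-8.56],"fingers":0.4},{"slide":[0,0,0],"dr":[0,0,-8.56],"fingers":0.4},{"slide":[0,0,0],"dr":[0,0,-8.56],"fingers":0.4},{"slide":[0,0,0],"dr":[0,0,-8.56],"fingers":0.4},{"slide":[0,0,0],"dr":[0,0,-8.56],"fingers":0.4},{"slide":[0,0,0],"dr":[0,0,-8.56],"fingers":0.4},{"slide":[0,0,0],"dr":[0,0,-8.56],"fingers":0.4},{"slide":[0,0,0],"dr":[0,0,-8.56],"fingers":0.4},{"slide":[0,0,0],"dr":[0,0,-8.56],"fingers":0.4}]'
cat > to.py <<'E'
import sys
from h import *
s=env.read_state();R=s["tool_rot"];p=s["position"]
print("t",s["t"],"p",p.round(1),"xyaw",np.degrees(np.arctan2(R[1,0],R[0,0])).round(1),"q6",s["q"][5].round(2),"F",s["force"].round(1),"open",round(s["opening"],1))
print("Ftool",(R.T@s["force"]).round(1))
if len(sys.argv)>3: print("slide cm",(R.T@(np.array(list(map(float,sys.argv[1:4])))-p)/10).round(2))
E
python3 to.py 488 -9 226
```

```text
t: 1.7
position: [229.1, -472.1, 226.3]
tool_rot: [[-0.957, 0.289, -0.0], [0.289, 0.957, 0.001], [0.001, 0.001, -1.0]]
force: [-0.2, 0.7, 1.5]
opening: 36.6
t 1.7 p [ 229.1 -472.1  226.3] xyaw 163.2 q6 -2.54 F [-0.2  0.7  1.5] open 36.6
Ftool [ 0.4  0.6 -1.5]
slide cm [-11.4   51.81   0.07]
```

```bash
python3 -m handwheel '[{"slide":[-0.76,3.45,0],"dr":[0,0,0],"fingers":0.4},{"slide":[-0.76,3.45,0],"dr":[0,0,0],"fingers":0.4},{"slide":[-0.76,3.45,0],"dr":[0,0,0],"fingers":0.4},{"slide":[-0.76,3.45,0],"dr":[0,0,0],"fingers":0.4},{"slide":[-0.76,3.45,0],"dr":[0,0,0],"fingers":0.4},{"slide":[-0.76,3.45,0],"dr":[0,0,0],"fingers":0.4},{"slide":[-0.76,3.45,0],"dr":[0,0,0],"fingers":0.4},{"slide":[-0.76,3.45,0],"dr":[0,0,0],"fingers":0.4},{"slide":[-0.76,3.45,0],"dr":[0,0,0],"fingers":0.4},{"slide":[-0.76,3.45,0],"dr":[0,0,0],"fingers":0.4},{"slide":[-0.76,3.45,0],"dr":[0,0,0],"fingers":0.4},{"slide":[-0.76,3.45,0],"dr":[0,0,0],"fingers":0.4},{"slide":[-0.76,3.45,0],"dr":[0,0,0],"fingers":0.4},{"slide":[-0.76,3.45,0],"dr":[0,0,0],"fingers":0.4},{"slide":[-0.76,3.45,0],"dr":[0,0,0],"fingers":0.4},{"slide":[0,0,0],"dr":[0,0,0],"fingers":0.4},{"slide":[0,0,0],"dr":[0,0,0],"fingers":0.4}]'
python3 to.py 488 -9 160; python3 - <<'E'
from h import *
c=cal("wrist");np.savez("w1.npz",*c)
im=env.camera("wrist");cv2.imwrite("pics/w1.png",cv2.resize(im[:,:,::-1],(800,600),interpolation=cv2.INTER_CUBIC))
for P in ((488,-9,100),(456,-126.5,100),(532.3,-21.5,55),(503.2,-137.7,55),(517.6,-79.5,40)): print(P,(proj("wrist",P)/.7).round())
E
```

```text
t: 3.4
position: [490.5, -11.0, 226.2]
tool_rot: [[-0.956, 0.293, -0.001], [0.293, 0.956, -0.0], [0.001, -0.001, -1.0]]
force: [0.1, 0.2, -0.4]
opening: 37.0
t 3.4 p [490.5 -11.  226.2] xyaw 163.0 q6 -1.45 F [ 0.1  0.2 -0.4] open 37.0
Ftool [-0.1  0.2  0.4]
slide cm [0.29 0.12 6.62]
(488, -9, 100) [409. 283.]
(456, -126.5, 100) [205. 289.]
(532.3, -21.5, 55) [410. 331.]
(503.2, -137.7, 55) [242. 340.]
(517.6, -79.5, 40) [329. 328.]
```

View pics/w1.png

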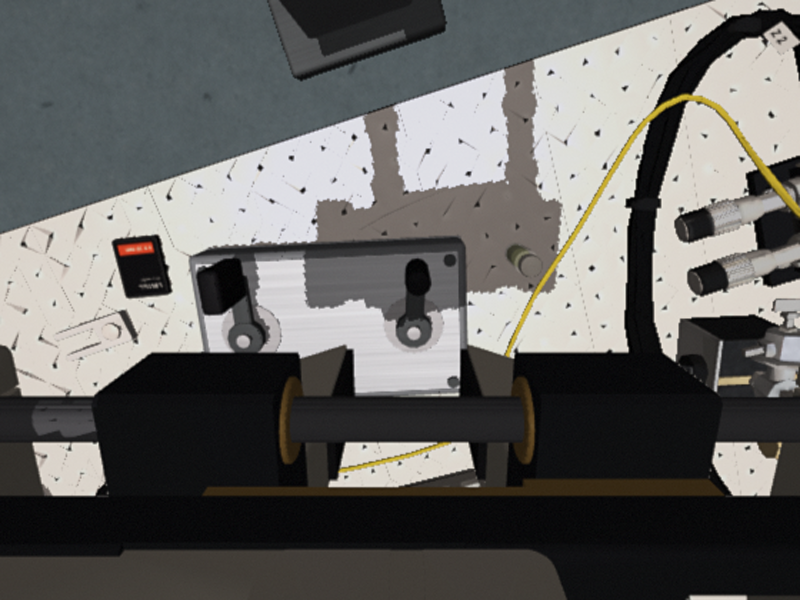

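```bash
python3 - <<'E'
from h import *
c=cal("wrist");K,R,t=c;print("cam",(-R.T@t).round(),"axis",R[2].round(3))
for z in(55,100):print(z,(proj("wrist",(488,-9,z))/.7).round())
for uv in((417,270),(417,275),(417,280),(417,284)):print(uv,atz(c,(uv[0]*.7,uv[1]*.7),100).round(1))
print(atz(c,(413*.7,332*.7),55).round(1), atz(c,(245*.7,341*.7),55).round(1))
E
```

```text
cam [423.   9. 384.] axis [ 0.25  -0.077 -0.965]
55 [409. 267.]
100 [409. 283.]
(417, 270) [482.   -2.3 100. ]
(417, 275) [484.9  -3.2 100. ]
(417, 280) [487.8  -4.1 100. ]
(417, 284) [490.1  -4.8 100. ]
[533.5 -19.8  55. ] [ 504.9 -135.9   55. ]
```

```bash
python3 -m handwheel '[{"slide":[0.26,0.34,2],"dr":[0,0,0],"fingers":0.4},{"slide":[0,0,3],"dr":[0,0,0],"fingers":0.4},{"slide":[0,0,3],"dr":[0,0,0],"fingers":0.4},{"slide":[0,0,3],"dr":[0,0,0],"fingers":0.4},{"slide":[0,0,2.5],"dr":[0,0,0],"fingers":0.4},{"slide":[0,0,2.2],"dr":[0,0,0],"fingers":0.4},{"slide":[0,0,0],"dr":[0,0,0],"fingers":0.4},{"slide":[0,0,0],"dr":[0,0,0],"fingers":0.4}]'
python3 to.py; python3 - <<'E'
from h import *
im=env.camera("scene");cv2.imwrite("pics/s1.png",cv2.resize(im[150:360,150:430,::-1],(800,600),interpolation=cv2.INTER_CUBIC))
E
```

```text
t: 4.25
position: [489.2, -8.4, 70.1]
tool_rot: [[-0.955, 0.296, -0.0], [0.296, 0.955, -0.0], [0.0, -0.0, -1.0]]
force: [0.7, 0.6, 0.3]
opening: 36.9
t 4.25 p [489.2  -8.4  70.1] xyaw 162.8 q6 -1.44 F [0.7 0.6 0.3] open 36.9
Ftool [-0.4  0.8 -0.3]
```

View pics/s1.png

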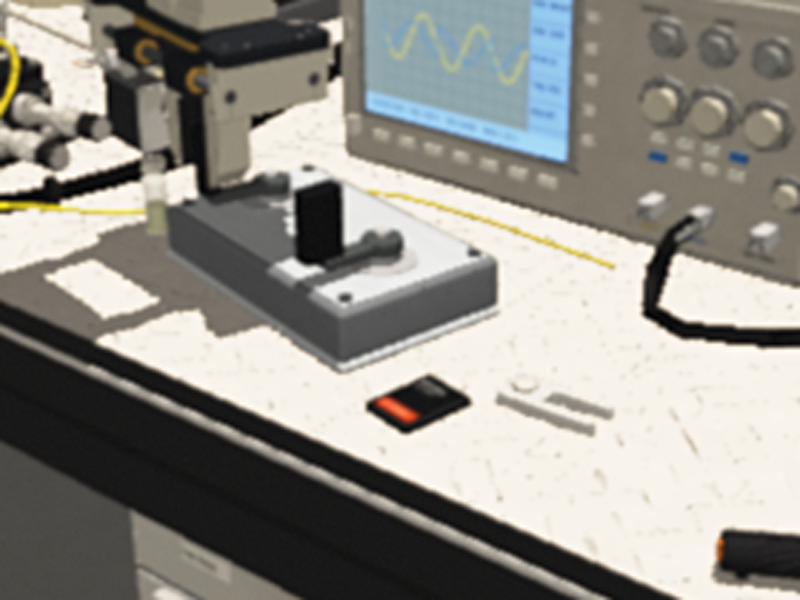

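```bash
python3 -m handwheel '[{"slide":[0,0,0],"dr":[0,0,0],"fingers":0.27},{"slide":[0,0,0],"dr":[0,0,0],"fingers":0.27},{"slide":[0,0.2,0],"dr":[0,0,0],"fingers":0.27},{"slide":[0,0.2,0],"dr":[0,0,0],"fingers":0.27},{"slide":[0,0,0],"dr":[0,0,0],"fingers":0.27}]' >/dev/null
python3 to.py
python3 -m handwheel '[{"slide":[-0.02,0.16,0],"dr":[0,0,2],"fingers":0.27},{"slide":[-0.02,0.16,0],"dr":[0,0,2],"fingers":0.27},{"slide":[0,0,0],"dr":[0,0,0],"fingers":0.27}]' >/dev/null; python3 to.py
python3 -m handwheel '[{"slide":[-0.02,0.16,0],"dr":[0,0,2],"fingers":0.27},{"slide":[-0.02,0.16,0],"dr":[0,0,2],"fingers":0.27},{"slide":[0,0,0],"dr":[0,0,0],"fingers":0.27}]' >/dev/null; python3 to.py
```

```text
t 4.8 p [490.6  -3.3  69.9] xyaw 162.9 q6 -1.43 F [-0.  -0.1 -1. ] open 24.9
Ftool [ 0.  -0.1  1. ]
t 5.1 p [492.   -0.5  69.7] xyaw 158.9 q6 -1.36 F [ 0.5 -0.  -0.6] open 24.2
Ftool [-0.5  0.2  0.6]
t 5.4 p [493.2   1.8  69.7] xyaw 154.9 q6 -1.28 F [-0.8 -2.2  0.4] open 24.7
Ftool [-0.2 -2.4 -0.4]
```

```bash
cat > chk.py <<'E'
import sys
from h import *
lim=float(sys.argv[1]);sg=float(sys.argv[2]) if len(sys.argv)>2 else 1   # sg=+1 isolator (push +tool y), -1 selector (push -y)
C=np.array([532.5,-21.4]) if sg>0 else np.array([503.3,-137.6]); half=8 if sg>0 else 7
s=env.read_state();R=s["tool_rot"];p=s["position"];f=R.T@s["force"]
g=p-sg*R[:,1]*(s["opening"]/2-half);v=g[:2]-C
th=sg*(165.9-np.degrees(np.arctan2(v[1],v[0])));x=np.degrees(np.arctan2(R[1,0],R[0,0]))
print(f"t {s['t']:.2f} handle {np.radians(th):.3f} r {np.hypot(*v):.1f} lag_deg {sg*(165.9-x)-th:.1f} Fpush {-sg*f[1]:.1f} Fx {f[0]:.1f} z {p[2]:.1f} open {s['opening']:.1f}",flush=True)
sys.exit(-sg*f[1]>lim)
E
python3 chk.py 8 && python3 -m handwheel '[{"slide":[-0.02,0.16,0],"dr":[0,0,2],"fingers":0.27},{"slide":[-0.02,0.16,0],"dr":[0,0,2],"fingers":0.27},{"slide":[0,0,0],"dr":[0,0,0],"fingers":0.27}]' >/dev/null; python3 chk.py 8 && python3 -m handwheel '[{"slide":[-0.02,0.16,0],"dr":[0,0,2],"fingers":0.27},{"slide":[-0.02,0.16,0],"dr":[0,0,2],"fingers":0.27},{"slide":[0,0,0],"dr":[0,0,0],"fingers":0.27}]' >/dev/null; python3 chk.py 8 && python3 -m handwheel '[{"slide":[-0.02,0.16,0],"dr":[0,0,2],"fingers":0.27},{"slide":[-0.02,0.16,0],"dr":[0,0,2],"fingers":0.27},{"slide":[0,0,0],"dr":[0,0,0],"fingers":0.27}]' >/dev/null; python3 chk.py 8
```

```text
t 5.40 handle 0.192 r 45.4 lag_deg -0.0 Fpush 2.4 Fx -0.2 z 69.7 open 24.7
t 5.40 handle 0.192 r 45.4 lag_deg -0.0 Fpush 2.4 Fx -0.2 z 69.7 open 24.7
t 5.40 handle 0.192 r 45.4 lag_deg -0.0 Fpush 2.4 Fx -0.2 z 69.7 open 24.7
t 5.40 handle 0.192 r 45.4 lag_deg -0.0 Fpush 2.4 Fx -0.2 z 69.7 open 24.7False
False
False
False
```

```bash
sed -i 's/sys.exit(\(.*\))$/sys.exit(int(\1))/' chk.py
python3 chk.py 8 && python3 -m handwheel '[{"slide":[-0.02,0.16,0],"dr":[0,0,2],"fingers":0.27},{"slide":[-0.02,0.16,0],"dr":[0,0,2],"fingers":0.27},{"slide":[0,0,0],"dr":[0,0,0],"fingers":0.27}]' >/dev/null; python3 chk.py 8 && python3 -m handwheel '[{"slide":[-0.02,0.16,0],"dr":[0,0,2],"fingers":0.27},{"slide":[-0.02,0.16,0],"dr":[0,0,2],"fingers":0.27},{"slide":[0,0,0],"dr":[0,0,0],"fingers":0.27}]' >/dev/null; python3 chk.py 8 && python3 -m handwheel '[{"slide":[-0.02,0.16,0],"dr":[0,0,2],"fingers":0.27},{"slide":[-0.02,0.16,0],"dr":[0,0,2],"fingers":0.27},{"slide":[0,0,0],"dr":[0,0,0],"fingers":0.27}]' >/dev/null; python3 chk.py 8
```

```text
t 5.40 handle 0.192 r 45.4 lag_deg -0.0 Fpush 2.4 Fx -0.2 z 69.7 open 24.7
t 5.70 handle 0.250 r 45.5 lag_deg 0.7 Fpush 5.9 Fx -0.3 z 69.6 open 24.9
t 6.00 handle 0.320 r 45.6 lag_deg 0.6 Fpush 5.6 Fx 0.9 z 69.6 open 24.6
t 6.30 handle 0.385 r 45.8 lag_deg 1.0 Fpush 6.3 Fx 0.6 z 69.6 open 25.0
```

```bash

python3 -m handwheel '[{"slide":[-0.03,0.16,0],"dr":[0,0,2],"fingers":0.27},{"slide":[-0.03,0.16,0],"dr":[0,0,2],"fingers":0.27},{"slide":[0,0,0],"dr":[0,0,0],"fingers":0.27}]' >/dev/null; python3 chk.py 8 && python3 -m handwheel '[{"slide":[-0.03,0.16,0],"dr":[0,0,2],"fingers":0.27},{"slide":[-0.03,0.16,0],"dr":[0,0,2],"fingers":0.27},{"slide":[0,0,0],"dr":[0,0,0],"fingers":0.27}]' >/dev/null; python3 chk.py 8 && python3 -m handwheel '[{"slide":[-0.03,0.16,0],"dr":[0,0,2],"fingers":0.27},{"slide":[-0.03,0.16,0],"dr":[0,0,2],"fingers":0.27},{"slide":[0,0,0],"dr":[0,0,0],"fingers":0.27}]' >/dev/null; python3 chk.py 8 && python3 -m handwheel '[{"slide":[-0.02,0.16,0],"dr":[0,0,2],"fingers":0.27},{"slide":[0,0,0],"dr":[0,0,0],"fingers":0.27}]' >/dev/null; python3 chk.py 8 && python3 -m handwheel '[{"slide":[-0.02,0.12,0],"dr":[0,0,1.5],"fingers":0.27},{"slide":[0,0,0],"dr":[0,0,0],"fingers":0.27}]' >/dev/null; python3 chk.py 8 && python3 -m handwheel '[{"slide":[-0.02,0.12,0],"dr":[0,0,1.5],"fingers":0.27},{"slide":[0,0,0],"dr":[0,0,0],"fingers":0.27}]' >/dev/null; python3 chk.py 8 && python3 -m handwheel '[{"slide":[-0.02,0.12,0],"dr":[0,0,1.5],"fingers":0.27},{"slide":[0,0,0],"dr":[0,0,0],"fingers":0.27}]' >/dev/null; python3 chk.py 8 && python3 -m handwheel '[{"slide":[-0.02,0.12,0],"dr":[0,0,1.5],"fingers":0.27},{"slide":[0,0,0],"dr":[0,0,0],"fingers":0.27}]' >/dev/null; python3 chk.py 8
```

```text
t 6.60 handle 0.461 r 45.9 lag_deg 0.6 Fpush 6.0 Fx 1.6 z 69.6 open 24.2
t 6.90 handle 0.518 r 46.0 lag_deg 1.3 Fpush 7.2 Fx 2.8 z 69.5 open 25.1
t 7.20 handle 0.593 r 46.0 lag_deg 1.0 Fpush 6.9 Fx 2.0 z 69.4 open 24.5
t 7.40 handle 0.624 r 46.0 lag_deg 1.2 Fpush 6.2 Fx 2.6 z 69.4 open 24.8
t 7.60 handle 0.648 r 46.0 lag_deg 1.4 Fpush 6.3 Fx 2.3 z 69.3 open 24.9
t 7.80 handle 0.674 r 46.0 lag_deg 1.4 Fpush 6.3 Fx 3.5 z 69.3 open 24.8
t 8.00 handle 0.702 r 46.0 lag_deg 1.3 Fpush 6.2 Fx 2.4 z 69.3 open 24.6
t 8.20 handle 0.727 r 46.0 lag_deg 1.4 Fpush 6.6 Fx 3.1 z 69.2 open 24.6
```

```bash

python3 chk.py 8.3 && python3 -m handwheel '[{"slide":[-0.01,0.12,0],"dr":[0,0,1.5],"fingers":0.27},{"slide":[0,0,0],"dr":[0,0,0],"fingers":0.27}]' >/dev/null; python3 chk.py 8.3 && python3 -m handwheel '[{"slide":[-0.01,0.12,0],"dr":[0,0,1.5],"fingers":0.27},{"slide":[0,0,0],"dr":[0,0,0],"fingers":0.27}]' >/dev/null; python3 chk.py 8.3 && python3 -m handwheel '[{"slide":[-0.01,0.12,0],"dr":[0,0,1.5],"fingers":0.27},{"slide":[0,0,0],"dr":[0,0,0],"fingers":0.27}]' >/dev/null; python3 chk.py 8.3 && python3 -m handwheel '[{"slide":[-0.01,0.12,0],"dr":[0,0,1.5],"fingers":0.27},{"slide":[0,0,0],"dr":[0,0,0],"fingers":0.27}]' >/dev/null; python3 chk.py 8.3 && python3 -m handwheel '[{"slide":[-0.01,0.12,0],"dr":[0,0,1.5],"fingers":0.27},{"slide":[0,0,0],"dr":[0,0,0],"fingers":0.27}]' >/dev/null; python3 chk.py 8.3 && python3 -m handwheel '[{"slide":[-0.01,0.12,0],"dr":[0,0,1.5],"fingers":0.27},{"slide":[0,0,0],"dr":[0,0,0],"fingers":0.27}]' >/dev/null; python3 chk.py 8.3 && python3 -m handwheel '[{"slide":[-0.01,0.12,0],"dr":[0,0,1.5],"fingers":0.27},{"slide":[0,0,0],"dr":[0,0,0],"fingers":0.27}]' >/dev/null; python3 chk.py 8.3 && python3 -m handwheel '[{"slide":[-0.01,0.12,0],"dr":[0,0,1.5],"fingers":0.27},{"slide":[0,0,0],"dr":[0,0,0],"fingers":0.27}]' >/dev/null; python3 chk.py 8.3
```

```text
t 8.20 handle 0.727 r 46.0 lag_deg 1.4 Fpush 6.6 Fx 3.1 z 69.2 open 24.6
t 8.40 handle 0.749 r 46.0 lag_deg 1.6 Fpush 6.5 Fx 2.3 z 69.2 open 24.9
t 8.60 handle 0.780 r 46.1 lag_deg 1.3 Fpush 5.9 Fx 3.7 z 69.2 open 24.5
t 8.80 handle 0.804 r 46.1 lag_deg 1.4 Fpush 6.2 Fx 3.5 z 69.2 open 24.8
t 9.00 handle 0.831 r 46.2 lag_deg 1.4 Fpush 6.0 Fx 2.6 z 69.2 open 24.7
t 9.20 handle 0.857 r 46.2 lag_deg 1.4 Fpush 6.9 Fx 3.4 z 69.2 open 24.7
t 9.40 handle 0.883 r 46.3 lag_deg 1.4 Fpush 6.8 Fx 3.1 z 69.2 open 24.7
t 9.60 handle 0.905 r 46.3 lag_deg 1.7 Fpush 7.1 Fx 3.5 z 69.2 open 25.1
t 9.80 handle 0.934 r 46.3 lag_deg 1.5 Fpush 6.8 Fx 3.0 z 69.2 open 24.9
```

```bash

python3 chk.py 8.3 && python3 -m handwheel '[{"slide":[-0.02,0.12,0],"dr":[0,0,1.5],"fingers":0.27},{"slide":[0,0,0],"dr":[0,0,0],"fingers":0.27}]' >/dev/null; python3 chk.py 8.3 && python3 -m handwheel '[{"slide":[-0.02,0.12,0],"dr":[0,0,1.5],"fingers":0.27},{"slide":[0,0,0],"dr":[0,0,0],"fingers":0.27}]' >/dev/null; python3 chk.py 8.3 && python3 -m handwheel '[{"slide":[-0.02,0.12,0],"dr":[0,0,1.5],"fingers":0.27},{"slide":[0,0,0],"dr":[0,0,0],"fingers":0.27}]' >/dev/null; python3 chk.py 8.3 && python3 -m handwheel '[{"slide":[-0.02,0.12,0],"dr":[0,0,1.5],"fingers":0.27},{"slide":[0,0,0],"dr":[0,0,0],"fingers":0.27}]' >/dev/null; python3 chk.py 8.3 && python3 -m handwheel '[{"slide":[-0.02,0.12,0],"dr":[0,0,1.5],"fingers":0.27},{"slide":[0,0,0],"dr":[0,0,0],"fingers":0.27}]' >/dev/null; python3 chk.py 8.3 && python3 -m handwheel '[{"slide":[-0.02,0.12,0],"dr":[0,0,1.5],"fingers":0.27},{"slide":[0,0,0],"dr":[0,0,0],"fingers":0.27}]' >/dev/null; python3 chk.py 8.3 && python3 -m handwheel '[{"slide":[-0.02,0.12,0],"dr":[0,0,1.5],"fingers":0.27},{"slide":[0,0,0],"dr":[0,0,0],"fingers":0.27}]' >/dev/null; python3 chk.py 8.3 && python3 -m handwheel '[{"slide":[-0.02,0.12,0],"dr":[0,0,1.5],"fingers":0.27},{"slide":[0,0,0],"dr":[0,0,0],"fingers":0.27}]' >/dev/null; python3 chk.py 8.3
```

```text
t 9.80 handle 0.934 r 46.3 lag_deg 1.5 Fpush 6.8 Fx 3.0 z 69.2 open 24.9
t 10.00 handle 0.960 r 46.3 lag_deg 1.5 Fpush 6.5 Fx 3.5 z 69.2 open 24.8
t 10.20 handle 0.986 r 46.3 lag_deg 1.5 Fpush 5.8 Fx 3.9 z 69.1 open 24.7
t 10.40 handle 1.012 r 46.2 lag_deg 1.5 Fpush 7.6 Fx 4.1 z 69.1 open 24.8
t 10.60 handle 1.037 r 46.2 lag_deg 1.6 Fpush 6.3 Fx 4.1 z 69.1 open 24.8
t 10.80 handle 1.061 r 46.1 lag_deg 1.7 Fpush 6.9 Fx 4.3 z 69.0 open 25.0
t 11.00 handle 1.088 r 46.1 lag_deg 1.7 Fpush 7.0 Fx 2.9 z 69.0 open 24.9
t 11.20 handle 1.116 r 46.1 lag_deg 1.5 Fpush 7.0 Fx 3.8 z 69.0 open 24.7
t 11.40 handle 1.141 r 46.1 lag_deg 1.6 Fpush 6.6 Fx 4.0 z 69.0 open 24.8
```

```bash

python3 chk.py 8.5 && python3 -m handwheel '[{"slide":[-0.01,0.12,0],"dr":[0,0,1.5],"fingers":0.27},{"slide":[0,0,0],"dr":[0,0,0],"fingers":0.27}]' >/dev/null; python3 chk.py 8.5 && python3 -m handwheel '[{"slide":[-0.01,0.12,0],"dr":[0,0,1.5],"fingers":0.27},{"slide":[0,0,0],"dr":[0,0,0],"fingers":0.27}]' >/dev/null; python3 chk.py 8.5 && python3 -m handwheel '[{"slide":[-0.01,0.12,0],"dr":[0,0,1.5],"fingers":0.27},{"slide":[0,0,0],"dr":[0,0,0],"fingers":0.27}]' >/dev/null; python3 chk.py 8.5 && python3 -m handwheel '[{"slide":[-0.01,0.12,0],"dr":[0,0,1.5],"fingers":0.27},{"slide":[0,0,0],"dr":[0,0,0],"fingers":0.27}]' >/dev/null; python3 chk.py 8.5 && python3 -m handwheel '[{"slide":[-0.01,0.12,0],"dr":[0,0,1.5],"fingers":0.27},{"slide":[0,0,0],"dr":[0,0,0],"fingers":0.27}]' >/dev/null; python3 chk.py 8.5 && python3 -m handwheel '[{"slide":[-0.01,0.12,0],"dr":[0,0,1.5],"fingers":0.27},{"slide":[0,0,0],"dr":[0,0,0],"fingers":0.27}]' >/dev/null; python3 chk.py 8.5 && python3 -m handwheel '[{"slide":[-0.01,0.12,0],"dr":[0,0,1.5],"fingers":0.27},{"slide":[0,0,0],"dr":[0,0,0],"fingers":0.27}]' >/dev/null; python3 chk.py 8.5 && python3 -m handwheel '[{"slide":[-0.01,0.12,0],"dr":[0,0,1.5],"fingers":0.27},{"slide":[0,0,0],"dr":[0,0,0],"fingers":0.27}]' >/dev/null; python3 chk.py 8.5
```

```text
t 11.40 handle 1.141 r 46.1 lag_deg 1.6 Fpush 6.6 Fx 4.0 z 69.0 open 24.8
t 11.60 handle 1.171 r 46.1 lag_deg 1.4 Fpush 7.1 Fx 5.2 z 69.0 open 24.5
t 11.80 handle 1.195 r 46.1 lag_deg 1.5 Fpush 6.9 Fx 4.2 z 69.0 open 24.8
t 12.00 handle 1.224 r 46.2 lag_deg 1.4 Fpush 6.6 Fx 5.2 z 69.0 open 24.6
t 12.20 handle 1.249 r 46.2 lag_deg 1.4 Fpush 6.8 Fx 4.4 z 69.0 open 24.7
t 12.40 handle 1.274 r 46.2 lag_deg 1.5 Fpush 6.4 Fx 4.0 z 69.0 open 24.9
t 12.60 handle 1.302 r 46.3 lag_deg 1.4 Fpush 6.4 Fx 5.5 z 69.0 open 24.8
t 12.80 handle 1.331 r 46.3 lag_deg 1.3 Fpush 5.3 Fx 5.3 z 69.0 open 24.6
t 13.00 handle 1.356 r 46.3 lag_deg 1.3 Fpush 5.9 Fx 4.7 z 69.0 open 24.8
```

```bash

python3 chk.py 8.5 && python3 -m handwheel '[{"slide":[0,0.12,0],"dr":[0,0,1.5],"fingers":0.27},{"slide":[0,0,0],"dr":[0,0,0],"fingers":0.27}]' >/dev/null; python3 chk.py 8.5 && python3 -m handwheel '[{"slide":[0,0.12,0],"dr":[0,0,1.5],"fingers":0.27},{"slide":[0,0,0],"dr":[0,0,0],"fingers":0.27}]' >/dev/null; python3 chk.py 8.5 && python3 -m handwheel '[{"slide":[0,0.12,0],"dr":[0,0,1.5],"fingers":0.27},{"slide":[0,0,0],"dr":[0,0,0],"fingers":0.27}]' >/dev/null; python3 chk.py 8.5 && python3 -m handwheel '[{"slide":[0,0.12,0],"dr":[0,0,1.5],"fingers":0.27},{"slide":[0,0,0],"dr":[0,0,0],"fingers":0.27}]' >/dev/null; python3 chk.py 8.5 && python3 -m handwheel '[{"slide":[0,0.12,0],"dr":[0,0,1.5],"fingers":0.27},{"slide":[0,0,0],"dr":[0,0,0],"fingers":0.27}]' >/dev/null; python3 chk.py 8.5 && python3 -m handwheel '[{"slide":[-0.01,0.12,0],"dr":[0,0,1.5],"fingers":0.27},{"slide":[0,0,0],"dr":[0,0,0],"fingers":0.27}]' >/dev/null; python3 chk.py 8.5 && python3 -m handwheel '[{"slide":[-0.01,0.12,0],"dr":[0,0,1.5],"fingers":0.27},{"slide":[0,0,0],"dr":[0,0,0],"fingers":0.27}]' >/dev/null; python3 chk.py 8.5 && python3 -m handwheel '[{"slide":[-0.01,0.12,0],"dr":[0,0,1.5],"fingers":0.27},{"slide":[0,0,0],"dr":[0,0,0],"fingers":0.27}]' >/dev/null; python3 chk.py 8.5
```

```text
t 13.00 handle 1.356 r 46.3 lag_deg 1.3 Fpush 5.9 Fx 4.7 z 69.0 open 24.8
t 13.20 handle 1.382 r 46.4 lag_deg 1.3 Fpush 6.7 Fx 4.7 z 69.0 open 24.9
t 13.40 handle 1.412 r 46.5 lag_deg 1.1 Fpush 6.8 Fx 3.0 z 69.0 open 24.6
t 13.60 handle 1.438 r 46.6 lag_deg 1.1 Fpush 7.6 Fx 3.2 z 69.0 open 24.6
t 13.80 handle 1.451 r 46.6 lag_deg 1.9 Fpush 7.3 Fx 3.4 z 68.9 open 25.2
t 14.00 handle 1.476 r 46.6 lag_deg 1.9 Fpush 7.9 Fx 2.9 z 68.9 open 24.6
t 14.20 handle 1.490 r 46.6 lag_deg 2.6 Fpush 9.4 Fx 2.0 z 68.8 open 25.1
t 14.20 handle 1.490 r 46.6 lag_deg 2.6 Fpush 9.4 Fx 2.0 z 68.8 open 25.1
t 14.20 handle 1.490 r 46.6 lag_deg 2.6 Fpush 9.4 Fx 2.0 z 68.8 open 25.1
```

```bash
python3 -m handwheel '[{"slide":[0,0,0],"dr":[0,0,0],"fingers":0.27}]' >/dev/null; python3 chk.py 10 && python3 -m handwheel '[{"slide":[0,0.08,0],"dr":[0,0,1],"fingers":0.27},{"slide":[0,0,0],"dr":[0,0,0],"fingers":0.27}]' >/dev/null; python3 chk.py 10
```

```text
t 14.30 handle 1.492 r 46.6 lag_deg 2.5 Fpush 8.8 Fx 1.3 z 68.8 open 24.8
t 14.50 handle 1.506 r 46.6 lag_deg 2.7 Fpush 9.7 Fx 1.5 z 68.8 open 24.6
```

```bash
python3 -m handwheel '[{"slide":[0,-0.2,0],"dr":[0,0,0],"fingers":0.3},{"slide":[0,-0.2,0],"dr":[0,0,0],"fingers":0.34},{"slide":[0,-0.2,0],"dr":[0,0,0],"fingers":0.4},{"slide":[0,0,0],"dr":[0,0,0],"fingers":0.4},{"slide":[0,0,0],"dr":[0,0,0],"fingers":0.4}]' >/dev/null; python3 to.py
python3 -m handwheel '[{"slide":[0,0,-1],"dr":[0,0,0],"fingers":0.4},{"slide":[0,0,-2],"dr":[0,0,0],"fingers":0.4},{"slide":[0,0,-3],"dr":[0,0,0],"fingers":0.4},{"slide":[0,0,-3],"dr":[0,0,0],"fingers":0.4},{"slide":[0,0,-3],"dr":[0,0,0],"fingers":0.4},{"slide":[0,0,0],"dr":[0,0,-8.4],"fingers":0.4},{"slide":[0,0,0],"dr":[0,0,-8.4],"fingers":0.4},{"slide":[0,0,0],"dr":[0,0,-8.4],"fingers":0.4},{"slide":[0,0,0],"dr":[0,0,-8.4],"fingers":0.4},{"slide":[0,0,0],"dr":[0,0,-8.4],"fingers":0.4},{"slide":[0,0,0],"dr":[0,0,-8.4],"fingers":0.4},{"slide":[0,0,0],"dr":[0,0,-8.4],"fingers":0.4},{"slide":[0,0,0],"dr":[0,0,-8.4],"fingers":0.4},{"slide":[0,0,0],"dr":[0,0,-8.4],"fingers":0.4},{"slide":[0,0,0],"dr":[0,0,-8.4],"fingers":0.4},{"slide":[0,0,0],"dr":[0,0,0],"fingers":0.4}]' >/dev/null; python3 to.py 459.5 -127 189
```

```text
t 15.0 p [543.5  23.5  70. ] xyaw 76.9 q6 0.13 F [-0.2  0.2 -0.3] open 36.6
Ftool [ 0.2 -0.3  0.3]
t 16.6 p [543.2  23.5 190.6] xyaw 160.9 q6 -1.34 F [ 0.5 -0.8  0.2] open 36.7
Ftool [-0.7 -0.6 -0.2]
slide cm [  2.99 -16.96   0.15]
```

```bash
python3 -m handwheel '[{"slide":[0.5,-2.83,0],"dr":[0,0,0],"fingers":0.4},{"slide":[0.5,-2.83,0],"dr":[0,0,0],"fingers":0.4},{"slide":[0.5,-2.83,0],"dr":[0,0,0],"fingers":0.4},{"slide":[0.5,-2.83,0],"dr":[0,0,0],"fingers":0.4},{"slide":[0.5,-2.83,0],"dr":[0,0,0],"fingers":0.4},{"slide":[0.5,-2.83,0],"dr":[0,0,0],"fingers":0.4},{"slide":[0,0,0],"dr":[0,0,-5],"fingers":0.4},{"slide":[0,0,0],"dr":[0,0,0],"fingers":0.4},{"slide":[0,0,0],"dr":[0,0,0],"fingers":0.4}]' >/dev/null; python3 to.py 459.5 -127 70
python3 - <<'E'
from h import *
im=env.camera("wrist");cv2.imwrite("pics/w2.png",cv2.resize(im[:,:,::-1],(800,600),interpolation=cv2.INTER_CUBIC))
for P in ((459.6,-126.6,100),(532.3,-21.5,55),(503.2,-137.7,55)): print(P,(proj("wrist",P)/.7).round())
E
```

```text
t 17.5 p [ 459.1 -126.9  190.1] xyaw 165.6 q6 -1.75 F [-0.7 -0.3  0.2] open 36.4
Ftool [ 0.6 -0.4 -0.2]
slide cm [-0.03 -0.   12.01]
(459.6, -126.6, 100) [406. 305.]
(532.3, -21.5, 55) [594. 352.]
(503.2, -137.7, 55) [406. 353.]
```

View pics/w2.png

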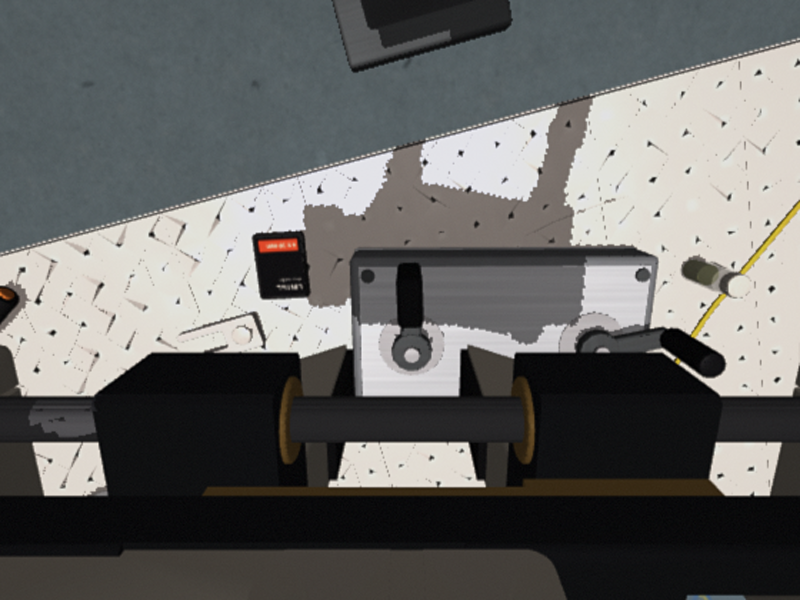

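```bash
python3 -m handwheel '[{"slide":[0,0,3],"dr":[0,0,0],"fingers":0.4},{"slide":[0,0,3],"dr":[0,0,0],"fingers":0.4},{"slide":[0,0,2.5],"dr":[0,0,0],"fingers":0.4},{"slide":[0,0,2],"dr":[0,0,0],"fingers":0.4},{"slide":[0,0,1.5],"dr":[0,0,0],"fingers":0.4},{"slide":[0,0,0],"dr":[0,0,0],"fingers":0.27},{"slide":[0,0,0],"dr":[0,0,0],"fingers":0.27},{"slide":[0,0,0],"dr":[0,0,0],"fingers":0.27}]' >/dev/null; python3 to.py; python3 chk.py 4 -1 && python3 -m handwheel '[{"slide":[0,-0.2,0],"dr":[0,0,0],"fingers":0.27},{"slide":[0,-0.15,0],"dr":[0,0,0],"fingers":0.27},{"slide":[0,0,0],"dr":[0,0,0],"fingers":0.27}]' >/dev/null; python3 chk.py 4 -1 && python3 -m handwheel '[{"slide":[-0.02,-0.12,0],"dr":[0,0,-1.5],"fingers":0.27},{"slide":[0,0,0],"dr":[0,0,0],"fingers":0.27}]' >/dev/null; python3 chk.py 7 -1 && python3 -m handwheel '[{"slide":[-0.02,-0.12,0],"dr":[0,0,-1.5],"fingers":0.27},{"slide":[0,0,0],"dr":[0,0,0],"fingers":0.27}]' >/dev/null; python3 chk.py 7 -1  && python3 -m handwheel '[{"slide":[-0.02,-0.12,0],"dr":[0,0,-1.5],"fingers":0.27},{"slide":[0,0,0],"dr":[0,0,0],"fingers":0.27}]' >/dev/null; python3 chk.py 7 -1
```

```text
t 18.35 p [ 459.6 -127.    70.6] xyaw 165.8 q6 -1.75 F [ 0.7 -0.2  0.1] open 25.2
Ftool [-0.7 -0.  -0.1]
t 18.35 handle -0.116 r 45.2 lag_deg 6.6 Fpush -0.0 Fx -0.7 z 70.6 open 25.2
t 18.65 handle -0.022 r 45.4 lag_deg 1.2 Fpush 1.7 Fx -0.5 z 70.2 open 24.5
t 18.85 handle -0.006 r 45.4 lag_deg 1.8 Fpush 2.5 Fx 0.2 z 69.9 open 24.9
t 19.05 handle 0.018 r 45.4 lag_deg 2.0 Fpush 4.7 Fx -0.5 z 69.9 open 24.7
t 19.25 handle 0.040 r 45.3 lag_deg 2.2 Fpush 5.8 Fx -1.0 z 69.9 open 24.8
```

```bash
python3 chk.py 8.3 -1 && python3 -m handwheel '[{"slide":[-0.02,-0.12,0],"dr":[0,0,-1.5],"fingers":0.27},{"slide":[0,0,0],"dr":[0,0,0],"fingers":0.27}]' >/dev/null; python3 chk.py 8.3 -1 && python3 -m handwheel '[{"slide":[-0.02,-0.12,0],"dr":[0,0,-1.5],"fingers":0.27},{"slide":[0,0,0],"dr":[0,0,0],"fingers":0.27}]' >/dev/null; python3 chk.py 8.3 -1  && python3 -m handwheel '[{"slide":[-0.02,-0.12,0],"dr":[0,0,-1.5],"fingers":0.27},{"slide":[0,0,0],"dr":[0,0,0],"fingers":0.27}]' >/dev/null; python3 chk.py 8.3 -1  && python3 -m handwheel '[{"slide":[-0.02,-0.12,0],"dr":[0,0,-1.5],"fingers":0.27},{"slide":[0,0,0],"dr":[0,0,0],"fingers":0.27}]' >/dev/null; python3 chk.py 8.3 -1  && python3 -m handwheel '[{"slide":[-0.02,-0.12,0],"dr":[0,0,-1.5],"fingers":0.27},{"slide":[0,0,0],"dr":[0,0,0],"fingers":0.27}]' >/dev/null; python3 chk.py 8.3 -1  && python3 -m handwheel '[{"slide":[-0.02,-0.12,0],"dr":[0,0,-1.5],"fingers":0.27},{"slide":[0,0,0],"dr":[0,0,0],"fingers":0.27}]' >/dev/null; python3 chk.py 8.3 -1  && python3 -m handwheel '[{"slide":[-0.02,-0.12,0],"dr":[0,0,-1.5],"fingers":0.27},{"slide":[0,0,0],"dr":[0,0,0],"fingers":0.27}]' >/dev/null; python3 chk.py 8.3 -1  && python3 -m handwheel '[{"slide":[-0.02,-0.12,0],"dr":[0,0,-1.5],"fingers":0.27},{"slide":[0,0,0],"dr":[0,0,0],"fingers":0.27}]' >/dev/null; python3 chk.py 8.3 -1
```

```text
t 19.25 handle 0.040 r 45.3 lag_deg 2.2 Fpush 5.8 Fx -1.0 z 69.9 open 24.8
t 19.45 handle 0.067 r 45.2 lag_deg 2.2 Fpush 6.6 Fx -0.6 z 69.9 open 24.6
t 19.65 handle 0.093 r 45.2 lag_deg 2.2 Fpush 5.2 Fx -1.7 z 69.8 open 24.6
t 19.85 handle 0.117 r 45.2 lag_deg 2.3 Fpush 5.9 Fx -1.7 z 69.8 open 24.9
t 20.05 handle 0.141 r 45.1 lag_deg 2.5 Fpush 6.2 Fx -1.4 z 69.9 open 25.1
t 20.25 handle 0.168 r 45.1 lag_deg 2.4 Fpush 6.0 Fx -1.4 z 69.8 open 25.0
t 20.45 handle 0.199 r 45.0 lag_deg 2.1 Fpush 5.5 Fx -2.2 z 69.8 open 24.6
t 20.65 handle 0.223 r 44.9 lag_deg -357.8 Fpush 5.5 Fx -1.5 z 69.8 open 24.8
t 20.85 handle -6.035 r 44.9 lag_deg 2.3 Fpush 6.6 Fx -2.0 z 69.8 open 24.9
```

```bash
sed -i 's/^th=sg.*$/a=np.degrees(np.arctan2(v[1],v[0]))%360;th=sg*(165.9-a);x=np.degrees(np.arctan2(R[1,0],R[0,0]))%360/' chk.py
python3 chk.py 8 -1 && python3 -m handwheel '[{"slide":[-0.015,-0.12,0],"dr":[0,0,-1.5],"fingers":0.27},{"slide":[-0.015,-0.12,0],"dr":[0,0,-1.5],"fingers":0.27},{"slide":[0,0,0],"dr":[0,0,0],"fingers":0.27}]' >/dev/null; python3 chk.py 8 -1 && python3 -m handwheel '[{"slide":[-0.015,-0.12,0],"dr":[0,0,-1.5],"fingers":0.27},{"slide":[-0.015,-0.12,0],"dr":[0,0,-1.5],"fingers":0.27},{"slide":[0,0,0],"dr":[0,0,0],"fingers":0.27}]' >/dev/null; python3 chk.py 8 -1 && python3 -m handwheel '[{"slide":[-0.015,-0.12,0],"dr":[0,0,-1.5],"fingers":0.27},{"slide":[-0.015,-0.12,0],"dr":[0,0,-1.5],"fingers":0.27},{"slide":[0,0,0],"dr":[0,0,0],"fingers":0.27}]' >/dev/null; python3 chk.py 8 -1 && python3 -m handwheel '[{"slide":[-0.015,-0.12,0],"dr":[0,0,-1.5],"fingers":0.27},{"slide":[-0.015,-0.12,0],"dr":[0,0,-1.5],"fingers":0.27},{"slide":[0,0,0],"dr":[0,0,0],"fingers":0.27}]' >/dev/null; python3 chk.py 8 -1 && python3 -m handwheel '[{"slide":[-0.015,-0.12,0],"dr":[0,0,-1.5],"fingers":0.27},{"slide":[-0.015,-0.12,0],"dr":[0,0,-1.5],"fingers":0.27},{"slide":[0,0,0],"dr":[0,0,0],"fingers":0.27}]' >/dev/null; python3 chk.py 8 -1 && python3 -m handwheel '[{"slide":[-0.015,-0.12,0],"dr":[0,0,-1.5],"fingers":0.27},{"slide":[-0.015,-0.12,0],"dr":[0,0,-1.5],"fingers":0.27},{"slide":[0,0,0],"dr":[0,0,0],"fingers":0.27}]' >/dev/null; python3 chk.py 8 -1 && python3 -m handwheel '[{"slide":[-0.015,-0.12,0],"dr":[0,0,-1.5],"fingers":0.27},{"slide":[-0.015,-0.12,0],"dr":[0,0,-1.5],"fingers":0.27},{"slide":[0,0,0],"dr":[0,0,0],"fingers":0.27}]' >/dev/null; python3 chk.py 8 -1
```

```text
t 20.85 handle 0.248 r 44.9 lag_deg 2.3 Fpush 6.6 Fx -2.0 z 69.8 open 24.9
t 21.15 handle 0.304 r 44.8 lag_deg 2.1 Fpush 5.5 Fx -2.4 z 69.8 open 24.7
t 21.45 handle 0.356 r 44.8 lag_deg 2.1 Fpush 6.0 Fx -3.2 z 69.8 open 24.8
t 21.75 handle 0.412 r 44.7 lag_deg 1.9 Fpush 5.4 Fx -2.2 z 69.7 open 24.5
t 22.05 handle 0.460 r 44.7 lag_deg 2.2 Fpush 5.3 Fx -2.5 z 69.6 open 24.9
t 22.35 handle 0.517 r 44.7 lag_deg 1.9 Fpush 5.4 Fx -3.1 z 69.5 open 24.5
t 22.65 handle 0.562 r 44.8 lag_deg 2.4 Fpush 5.2 Fx -3.5 z 69.5 open 25.2
t 22.95 handle 0.619 r 44.8 lag_deg 2.0 Fpush 4.4 Fx -3.3 z 69.4 open 24.7
```

```bash

python3 chk.py 8 -1 && python3 -m handwheel '[{"slide":[-0.015,-0.12,0],"dr":[0,0,-1.5],"fingers":0.27},{"slide":[-0.015,-0.12,0],"dr":[0,0,-1.5],"fingers":0.27},{"slide":[0,0,0],"dr":[0,0,0],"fingers":0.27}]' >/dev/null; python3 chk.py 8 -1 && python3 -m handwheel '[{"slide":[-0.015,-0.12,0],"dr":[0,0,-1.5],"fingers":0.27},{"slide":[-0.015,-0.12,0],"dr":[0,0,-1.5],"fingers":0.27},{"slide":[0,0,0],"dr":[0,0,0],"fingers":0.27}]' >/dev/null; for i in 1; do python3 chk.py 8 -1 && python3 -m handwheel '[{"slide":[-0.015,-0.12,0],"dr":[0,0,-1.5],"fingers":0.27},{"slide":[0,0,0],"dr":[0,0,0],"fingers":0.27}]' >/dev/null; done; python3 chk.py 8 -1 && python3 -m handwheel '[{"slide":[-0.015,-0.12,0],"dr":[0,0,-1.5],"fingers":0.27},{"slide":[0,0,0],"dr":[0,0,0],"fingers":0.27}]' >/dev/null; python3 chk.py 8 -1 && python3 -m handwheel '[{"slide":[-0.015,-0.12,0],"dr":[0,0,-1.5],"fingers":0.27},{"slide":[0,0,0],"dr":[0,0,0],"fingers":0.27}]' >/dev/null; python3 chk.py 8 -1 && python3 -m handwheel '[{"slide":[-0.015,-0.12,0],"dr":[0,0,-1.5],"fingers":0.27},{"slide":[0,0,0],"dr":[0,0,0],"fingers":0.27}]' >/dev/null; python3 chk.py 8 -1
```

```text
t 22.95 handle 0.619 r 44.8 lag_deg 2.0 Fpush 4.4 Fx -3.3 z 69.4 open 24.7
t 23.25 handle 0.671 r 44.8 lag_deg 2.1 Fpush 5.4 Fx -2.6 z 69.4 open 24.9
t 23.55 handle 0.727 r 44.8 lag_deg 1.9 Fpush 4.4 Fx -2.1 z 69.3 open 24.6
t 23.75 handle 0.756 r 44.8 lag_deg 1.7 Fpush 4.1 Fx -2.8 z 69.3 open 24.3
t 23.95 handle 0.778 r 44.9 lag_deg 2.0 Fpush 4.1 Fx -2.5 z 69.2 open 24.7
t 24.15 handle 0.804 r 44.8 lag_deg 2.0 Fpush 4.8 Fx -2.4 z 69.2 open 24.8
t 24.35 handle 0.832 r 44.8 lag_deg 1.8 Fpush 4.5 Fx -2.4 z 69.3 open 24.6
```

```bash

python3 chk.py 8 -1 && python3 -m handwheel '[{"slide":[-0.015,-0.12,0],"dr":[0,0,-1.5],"fingers":0.27},{"slide":[0,0,0],"dr":[0,0,0],"fingers":0.27}]' >/dev/null; python3 chk.py 8 -1 && python3 -m handwheel '[{"slide":[-0.015,-0.12,0],"dr":[0,0,-1.5],"fingers":0.27},{"slide":[0,0,0],"dr":[0,0,0],"fingers":0.27}]' >/dev/null; python3 chk.py 8 -1 && python3 -m handwheel '[{"slide":[-0.01,-0.08,0],"dr":[0,0,-1],"fingers":0.27},{"slide":[0,0,0],"dr":[0,0,0],"fingers":0.27}]' >/dev/null; python3 chk.py 8 -1 && python3 -m handwheel '[{"slide":[-0.01,-0.08,0],"dr":[0,0,-1],"fingers":0.27},{"slide":[0,0,0],"dr":[0,0,0],"fingers":0.27}]' >/dev/null; python3 chk.py 8 -1
```

```text
t 24.35 handle 0.832 r 44.8 lag_deg 1.8 Fpush 4.5 Fx -2.4 z 69.3 open 24.6
t 24.55 handle 0.849 r 44.8 lag_deg 2.4 Fpush 5.2 Fx -3.2 z 69.2 open 24.8
t 24.75 handle 0.867 r 44.8 lag_deg 2.9 Fpush 7.3 Fx -3.5 z 69.1 open 24.9
t 24.95 handle 0.879 r 44.7 lag_deg 3.1 Fpush 6.7 Fx -4.8 z 69.1 open 24.7
t 25.15 handle 0.891 r 44.7 lag_deg 3.4 Fpush 7.5 Fx -4.5 z 69.1 open 24.6
```

```bash

python3 -m handwheel '[{"slide":[0,-0.08,0],"dr":[0,0,-1],"fingers":0.27},{"slide":[0,0,0],"dr":[0,0,0],"fingers":0.27}]' >/dev/null; python3 chk.py 9 -1
python3 -m handwheel '[{"slide":[0,0.2,0],"dr":[0,0,0],"fingers":0.3},{"slide":[0,0.2,0],"dr":[0,0,0],"fingers":0.34},{"slide":[0,0.15,0],"dr":[0,0,0],"fingers":0.4},{"slide":[0,0,0],"dr":[0,0,0],"fingers":0.4},{"slide":[0,0,0],"dr":[0,0,0],"fingers":0.4}]' >/dev/null; python3 to.py
python3 -m handwheel '[{"slide":[0,0,-1],"dr":[0,0,0],"fingers":0.4},{"slide":[0,0,-2],"dr":[0,0,0],"fingers":0.4},{"slide":[0,0,-3],"dr":[0,0,0],"fingers":0.4},{"slide":[0,0,-3],"dr":[0,0,0],"fingers":0.4},{"slide":[0,0,-3],"dr":[0,0,0],"fingers":0.4},{"slide":[0,0,-3],"dr":[0,0,0],"fingers":0.4},{"slide":[0,0,0],"dr":[0,0,0],"fingers":0.4},{"slide":[0,0,0],"dr":[0,0,0],"fingers":0.4}]' >/dev/null; python3 to.py
python3 - <<'E'
from h import *
im=env.camera("wrist");cv2.imwrite("pics/w3.png",cv2.resize(im[:,:,::-1],(800,600),interpolation=cv2.INTER_CUBIC))
y=-np.radians(14.1)
for n,C,z in(("s",(503.2,-137.7),1),("i",(532.4,-21.4),-1)):
    for a in(0.65,0.73,0.80,1.25,1.35,1.45):
        d=y+np.pi+z*a;P=(C[0]+45*np.cos(d),C[1]+45*np.sin(d),100);print(n,a,(proj("wrist",P)/.7).round(),(proj("wrist",(*C,55))/.7).round())
E
```

```text
t 25.35 handle 0.899 r 44.7 lag_deg 4.0 Fpush 9.3 Fx -4.7 z 69.0 open 25.1
t 25.85 p [ 469.7 -167.3   69.8] xyaw -138.6 q6 -2.79 F [-0.8 -0.6 -0.3] open 36.7
Ftool [1.  0.1 0.3]
t 26.65 p [ 469.7 -167.   220.6] xyaw -138.7 q6 -2.79 F [ 0.1  0.3 -1.2] open 36.4
Ftool [-0.3  0.2  1.2]
s 0.65 [428. 293.] [404. 336.]
s 0.73 [422. 291.] [404. 336.]
s 0.8 [417. 290.] [404. 336.]
s 1.25 [383. 292.] [404. 336.]
s 1.35 [376. 295.] [404. 336.]
s 1.45 [369. 298.] [404. 336.]
i 0.65 [575. 503.] [495. 461.]
i 0.73 [574. 508.] [495. 461.]
i 0.8 [573. 512.] [495. 461.]
i 1.25 [558. 535.] [495. 461.]
i 1.35 [554. 539.] [495. 461.]
i 1.45 [549. 543.] [495. 461.]
```

View pics/w3.png

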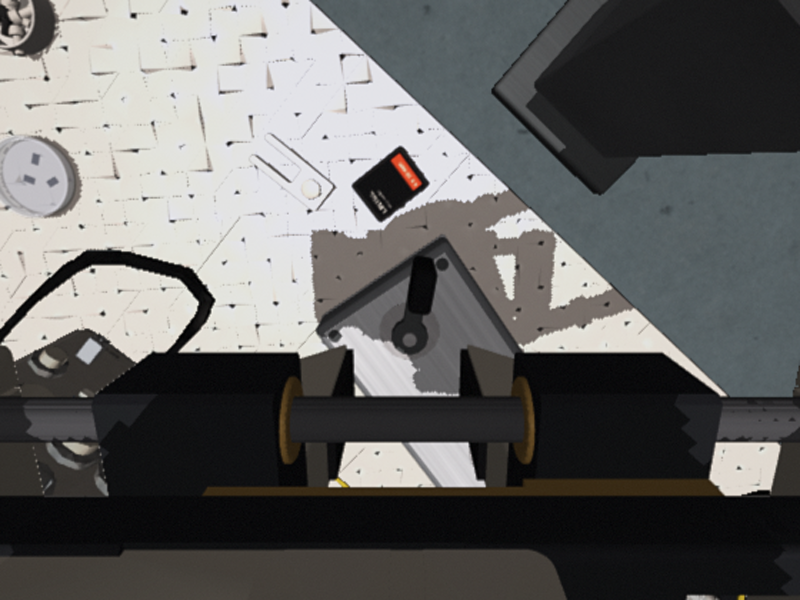

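```bash
python3 -c "
from cell import env
print(env.job_done()); s=env.read_state(); print(s['t'],s['force'].round(1))"
```

```text
the job is handed in; nothing more can be done
None
the job is handed in; nothing more can be done
```

The job is handed in: the isolator is turned clockwise to its stop, the selector is home, and both levers are let go. No verdict is reported; it took about 27 s of the 72 s allowed.

- **Isolator:** I pushed its post round between loosely open fingers. The push force sat at 6–7 N while it turned freely, then rose to 9.7 N at a handle angle of about 1.5 rad. That puts the shaft at roughly 1.4 rad, at its stop. The selector turning freely past 0.12 rad confirms it was freed.
- **Selector:** The push force was 4–6 N while it turned freely, then rose to 9.3 N at a handle angle of about 0.90 rad. The wrist picture after release puts the lever at about 0.80 rad, which is home.
- **Overload:** The highest push force I read was 9.7 N, against the overload limit of about 14 N.
- **Bystanders:** In the last picture the wallet and fork look undisturbed. The vial was seen standing in the picture taken after the isolator was turned.
- **At hand-in:** The tool was at z = 221 mm with near-zero force.
- **Not checked:** I did not photograph the isolator or vial again at the very end. Nothing worked near either of them after the earlier picture. The wrist camera and my estimated pivot positions disagreed by 2–3 mm, which was within what the pushing needed.

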